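Put the glazed lids on their own jars

TASK

The lidded jars have come out of the kiln with their lids off. Put each of the four glazed lids on the glazed jar of its own colour, seated fully home, and leave the jars standing where they are. It is fragile ware, so set each lid down gently, never drop it; leave the unglazed pale jar and the unglazed pale lid alone, for they still have to be glazed.

Things in the scene. Friction and masses are not known exactly. Their poses are not given: they have to be found in the camera images.
- jar_yellow: round open jar, glazed ochre yellow, loose, about 0.45 kg, standing upright. 75 mm high; 62 mm across at the foot, 90 mm at the belly (32 mm up), 80 mm at the rim; mouth 68 mm across, wall 6 mm. Origin: centre of its underside, z up along its axis. Its rim is the seat of the lid of the same colour.
- lid_yellow: round lid, glazed ochre yellow, loose, 0.11 kg, right way up on the table. From below: bare-clay plug 52 mm across, 8 mm deep (enters the 68 mm mouth); disc 86 mm across, 7 mm thick (sits on the rim); upright cylindrical knob 22 mm across, 30 mm tall, to grip from above; 45 mm high in all. Origin: centre of the plug's underside, z up. Home, its origin is 67 mm above the jar's.
- jar_red: round open jar, glazed dark red, loose, about 0.45 kg, standing upright. 75 mm high; 62 mm across at the foot, 90 mm at the belly (32 mm up), 80 mm at the rim; mouth 68 mm across, wall 6 mm. Origin: centre of its underside, z up along its axis. Its rim is the seat of the lid of the same colour.
- lid_red: round lid, glazed dark red, loose, 0.11 kg, right way up on the table. From below: bare-clay plug 52 mm across, 8 mm deep (enters the 68 mm mouth); disc 86 mm across, 7 mm thick (sits on the rim); upright cylindrical knob 22 mm across, 30 mm tall, to grip from above; 45 mm high in all. Origin: centre of the plug's underside, z up. Home, its origin is 67 mm above the jar's.
- jar_green: round open jar, glazed dark green, loose, about 0.45 kg, standing upright. 75 mm high; 62 mm across at the foot, 90 mm at the belly (32 mm up), 80 mm at the rim; mouth 68 mm across, wall 6 mm. Origin: centre of its underside, z up along its axis. Its rim is the seat of the lid of the same colour.
- lid_green: round lid, glazed dark green, loose, 0.11 kg, right way up on the table. From below: bare-clay plug 52 mm across, 8 mm deep (enters the 68 mm mouth); disc 86 mm across, 7 mm thick (sits on the rim); upright cylindrical knob 22 mm across, 30 mm tall, to grip from above; 45 mm high in all. Origin: centre of the plug's underside, z up. Home, its origin is 67 mm above the jar's.
- jar_blue: round open jar, glazed dark blue, loose, about 0.45 kg, standing upright. 75 mm high; 62 mm across at the foot, 90 mm at the belly (32 mm up), 80 mm at the rim; mouth 68 mm across, wall 6 mm. Origin: centre of its underside, z up along its axis. Its rim is the seat of the lid of the same colour.
- lid_blue: round lid, glazed dark blue, loose, 0.11 kg, right way up on the table. From below: bare-clay plug 52 mm across, 8 mm deep (enters the 68 mm mouth); disc 86 mm across, 7 mm thick (sits on the rim); upright cylindrical knob 22 mm across, 30 mm tall, to grip from above; 45 mm high in all. Origin: centre of the plug's underside, z up. Home, its origin is 67 mm above the jar's.
- jar_plain: round open jar, unglazed pale clay, loose, about 0.45 kg, standing upright. 75 mm high; 62 mm across at the foot, 90 mm at the belly (32 mm up), 80 mm at the rim; mouth 68 mm across, wall 6 mm. Origin: centre of its underside, z up along its axis. Stays open where it is. Other clutter among the jars is under 90 mm high, equipment at the table's edges under 150 mm.
- lid_plain: round lid, unglazed pale clay, loose, 0.11 kg, right way up on the table. From below: bare-clay plug 52 mm across, 8 mm deep (enters the 68 mm mouth); disc 86 mm across, 7 mm thick (sits on the rim); upright cylindrical knob 22 mm across, 30 mm tall, to grip from above; 45 mm high in all. Origin: centre of the plug's underside, z up. Home, its origin is 67 mm above the jar's. Stays where it is.

How it is judged (in metres and radians):
At the end, for the whole second after the job is handed in: Each glazed lid is on the jar of its colour, level within 0.08 rad, within 12 mm of its axis, origin 63.5-70.5 mm above the jar's, released, at rest; glazed jars upright, within 40 mm of their starts; the unglazed jar and lid within 30 mm of theirs (horizontal distance between lid_yellow and jar_yellow below 0.012 m and z of lid_yellow in the frame of jar_yellow between 0.0635 and 0.0705 m and angle between each of lid_yellow, jar_yellow, lid_red, jar_red, lid_green, jar_green, lid_blue, jar_blue's own z axis and vertical below 0.08 rad and linear speed of each of lid_yellow, jar_yellow, lid_red, jar_red, lid_green, jar_green, lid_blue, jar_blue below 0.02 m/s and contact force between the fingers and lid_yellow below 0.1 N and distance of each of jar_yellow, jar_red, jar_green, jar_blue from where it was at the start of the episode below 0.04 m and horizontal distance between lid_red and jar_red below 0.012 m and z of lid_red in the frame of jar_red between 0.0635 and 0.0705 m and contact force between the fingers and lid_red below 0.1 N and horizontal distance between lid_green and jar_green below 0.012 m and z of lid_green in the frame of jar_green between 0.0635 and 0.0705 m and contact force between the fingers and lid_green below 0.1 N and horizontal distance between lid_blue and jar_blue below 0.012 m and z of lid_blue in the frame of jar_blue between 0.0635 and 0.0705 m and contact force between the fingers and lid_blue below 0.1 N and distance of each of jar_plain, lid_plain from where it was at the start of the episode below 0.03 m); the robot touches nothing.
It fails at once if a glazed lid is dropped or flung (it moves faster than 0.6 m/s, as after a fall of about 20 mm, with no finger touching it) ((linear speed of lid_yellow above 0.6 m/s and contact force between the fingers and lid_yellow below 0.05 N) or (linear speed of lid_red above 0.6 m/s and contact force between the fingers and lid_red below 0.05 N) or (linear speed of lid_green above 0.6 m/s and contact force between the fingers and lid_green below 0.05 N) or (linear speed of lid_blue above 0.6 m/s and contact force between the fingers and lid_blue below 0.05 N)).
It fails at once if a jar is knocked over (leans more than 0.5 rad) (angle between any of jar_yellow, jar_red, jar_green, jar_blue, jar_plain's own z axis and vertical above 0.5 rad).
It fails at once if the unglazed jar or lid is moved more than 30 mm (distance of any of jar_plain, lid_plain from where it was at the start of the episode above 0.03 m).
It also fails if it takes over 109 s, if anything falls off the work surface, if the arm or the gripper's body presses on something with over 40 N, if the wrist force passes 120 N, or if a joint passes its speed limit or range.

ROBOT

A 7-joint arm with a two-finger parallel gripper is mounted at the origin on the work surface. World frame = base frame: x ahead of the robot, y to its left, z up, the work surface at z = 0. Lengths are in m, angles in degrees, forces in N, time in s.
With the tool pointing down it reaches from about 0.425 to 0.825 m from the base axis. Payload 3.6 kg.
Tool frame: the origin (TCP) lies midway between the tips of the shut fingers; the grasp point (between the pads) lies 19 mm behind it; z points along the fingers, y is the line along which they close (so a half turn about z gives the same grasp; the last joint's range is limited). The gripper opens to 85 mm and grips with 20 to 120 N. Pads are 22 mm wide; open, the fingers measure 114 mm over their backs; the gripper's body (76 mm by 85 mm) begins 54 mm behind the grasp point. The pads swing forward as they close: fully open they stand 13 mm farther back than shut.
Start: joints at [67.294, 35.231, -0.722, 81.555, 0.464, 63.22, -2.315], TCP at [0.235, -0.606, 0.231] pointing down, gripper open.
Joint ranges: [-178.69, 178.69], [-17.37, 117.87], [-77.05, 75.6], [15.02, 138.74], [-78.02, 258.01], [0.78, 113.62], [-162.83, 162.83]. Speed limits (degrees/s): [159.86, 159.86, 180, 180, 180, 180, 180].

INTERFACE

Orientations are given as [roll, pitch, yaw] about the fixed x, y, z axes, in that order (R = Rz(yaw) Ry(pitch) Rx(roll)).
In Python, from cell import robot, viewer, nets gives the robot as it stands.
- The arm moves only by the tool arm_command, never from a script. Its argument "series" is a list of rows, each a list of 6 numbers: the shift along the world's x, y, z scaled (see below), then the turn, a rotation vector about the world's x, y, z scaled (see below). A call has 1 to 10 rows; each row shifts and turns the commanded pose from where the row before left it; what a row does not reach is not made up. The controller multiplies each number of a shift by 6 cm and each number of a turn by 5 degrees. A row lasts 1/8 s, in which the tool goes at most 62.5 mm and 10.7 degrees, less where a joint would pass 70% of its speed; a pose out of reach is approached as far as the arm can. A call with a number of a shift or a turn outside -1 to 1 is refused whole. A call with a gripper value outside its range is refused whole. "hand" is the opening, from 0 (shut) to 1 (fully open), set as the call begins (left out, the last holds). The fingers move at their own pace and stop on an object; "squeeze" is the grip in N (left out, the last holds). Time passes only in rows, so rows that do not move let the fingers close. It gives the time, the measured TCP pose, the force, the opening and the grip force at its end, in the units of the state.
- robot.sense(): the state, without advancing time (a new reading comes with each control period).
- viewer.camera(name): name is "scene" or "top"; returns (picture, depth): 400x640x3 uint8, blue, green, red; 400x640 float32, m along the optical axis (not along the pixel's ray), 0 where there is no reading.
- viewer.camera_model(name): a dict with "fx", "fy", "cx", "cy" (pixels), "rvec" (rotation vector, rad) and "tvec" (3), from world to camera coordinates, as OpenCV has them. Camera axes: x right, y down, z forward; pixel columns grow to the right and rows downward; lengths in m; the calibration is good to about 2 mm. A picture is of the moment at which its call begins. camera_model takes no time and is no camera call.
- robot.hand_in(): hands the job in; it is judged then, once.
Trained networks look in the newest picture that a camera, given by its name, has taken for a name from the list of things; names that differ only in an ending like _2 or _b are one class to them, and where a whole thing is asked for, a point or a joint stands for the part that bears it (a point fixed in the world has none). Each returns a list of dicts, best first, with "confidence" (0 to 1); they miss things now and then, are a little off and sometimes report something else, mostly with a low value. They report only what shows in the picture. A call takes as long as a camera call.
- nets.trace(camera, target): "region" (400x640 bool, what is visible of it) and "pixel" ([column, row] in pixels, amid what is visible of it).
The state is a dict: "time_s": time; "joints": joint angles; "joint_velocities": joint speeds; "joint_efforts": joint torques, N m; "position": TCP position; "eef_rot": TCP orientation; "wrist_force": force on the tool from outside, world axes, zero at the start; "torque": the same for the moment, N m; "width": finger opening in m; "gripper_force": force on a finger pad.
Only numpy, scipy, OpenCV 4.12 (cv2) and the standard library are available. Lean on these libraries where they do the work, as an engineer would, in place of code of your own. Each camera call takes 0.05 s, during which the arm holds its last target. There are 200 camera calls.

## Working session

There is one attempt and no reset: what is moved stays moved. The work goes in short steps, Python scripts to look and compute and a tool call to move; the robot and the scene stay as the last step left them, time stands still between calls to the robot, and variables do not carry over. Pictures are saved under pics/ and viewed, at most 14 in all, crops included, and the job is handed in when it is done.

Besides the shell and the picture viewer there is one more tool, called after "Emit:" by a JSON object that holds its "op" and its "data". arm_command: Moves the arm, as the interface text tells. Shifts and turns lie within -1 to 1; 1 stands for 6 cm of shift or 5 degrees of turn. Its arguments: {"type":"object","properties":{"series":{"type":"array","items":{"type":"array","items":{"type":"number","minimum":-1,"maximum":1}}},"hand":{"type":"number"},"squeeze":{"type":"number"}},"required":["series"]}

```bash
mkdir -p pics; cat > h.py <<'E'
import numpy as np, cv2
from cell import robot, viewer, nets
def cloud(cam):
    im,d=viewer.camera(cam); m=viewer.camera_model(cam)
    R=cv2.Rodrigues(np.array(m["rvec"],float))[0]; t=np.array(m["tvec"],float).ravel()
    v,u=np.mgrid[:400,:640]
    P=np.stack([(u-m["cx"])/m["fx"]*d,(v-m["cy"])/m["fy"]*d,d],-1)
    W=(P-t)@R
    W[d==0]=np.nan
    return im,W
E
python3 - <<'E'
from h import *
s=robot.sense(); print(s["position"],s["eef_rot"],s["time_s"],s["width"])
for c in ("top","scene"):
    im,W=cloud(c); cv2.imwrite(f"pics/{c}0.png",im)
    for col in ("yellow","red","green","blue","plain"):
        for k in ("jar","lid"):
            for r in nets.trace(c,f"{k}_{col}")[:2]:
                p=W[r["region"]]; p=p[~np.isnan(p[:,0])]
                if len(p)<5: print(c,k,col,"few");continue
                zt=np.percentile(p[:,2],97); q=p[p[:,2]>zt-.006]
                if k=="lid": q=p[(p[:,2]>zt-.006)]
                mid=(q[:,:2].min(0)+q[:,:2].max(0))/2
                print(c,k,col,round(r["confidence"],2),r["pixel"],"n",len(p),"zt %.3f"%zt,"mean",q[:,:2].mean(0).round(4),"mid",mid.round(4),"ext",np.ptp(q[:,:2],axis=0).round(3),"all",((p[:,:2].min(0)+p[:,:2].max(0))/2).round(4))
E
```

```text
[ 0.23465739 -0.60531884  0.23014797] [-1.79852309e+02  1.42577042e-03  2.11929162e+01] 0.0 0.08524911489473828
top jar yellow 0.73 [403.6, 158.2] n 1331 zt 0.077 mean [ 0.6753 -0.1985] mid [ 0.6764 -0.1992] ext [0.079 0.08 ] all [ 0.6887 -0.2073]
top jar yellow 0.73 [415.3, 267.2] n 1418 zt 0.077 mean [ 0.4356 -0.2072] mid [ 0.4367 -0.2084] ext [0.079 0.079] all [ 0.4378 -0.2131]
top lid yellow 0.9 [261.3, 216.5] n 1056 zt 0.045 mean [0.5456 0.1318] mid [0.5459 0.1318] ext [0.02 0.02] all [0.5458 0.1338]
top jar red 0.73 [413.8, 267.2] n 1396 zt 0.077 mean [ 0.4356 -0.2068] mid [ 0.4357 -0.2084] ext [0.077 0.079] all [ 0.4378 -0.2167]
top jar red 0.72 [458.7, 260.4] n 1118 zt 0.045 mean [ 0.4497 -0.3287] mid [ 0.4498 -0.3297] ext [0.02  0.021] all [ 0.4495 -0.3297]
top lid red 0.79 [342.2, 164.4] n 969 zt 0.045 mean [ 0.672  -0.0629] mid [ 0.6727 -0.0632] ext [0.021 0.021] all [ 0.675 -0.063]
top lid red 0.31 [259.5, 216.9] n 1036 zt 0.045 mean [0.5456 0.1318] mid [0.5459 0.1318] ext [0.02 0.02] all [0.5468 0.1329]
top jar green 0.72 [191.4, 208.7] n 1439 zt 0.077 mean [0.5598 0.274
[... 1352 characters left out ...]
 [0.08 0.08] all [0.5325 0.2746]
scene lid green 0.69 [217.1, 176.2] n 517 zt 0.045 mean [ 0.5484 -0.2825] mid [ 0.5484 -0.2829] ext [0.017 0.02 ] all [ 0.543  -0.2862]
scene jar blue 0.64 [463.3, 215.7] n 1523 zt 0.075 mean [0.4406 0.332 ] mid [0.4359 0.3325] ext [0.081 0.079] all [0.3852 0.3308]
scene lid blue 0.88 [310.2, 210.0] n 675 zt 0.044 mean [0.5521 0.0106] mid [0.5505 0.0093] ext [0.019 0.02 ] all [0.5498 0.0099]
scene jar plain 0.75 [307.5, 167.6] n 1004 zt 0.075 mean [ 0.4388 -0.0616] mid [ 0.4343 -0.0642] ext [0.08  0.077] all [ 0.435  -0.0633]
scene lid plain 0.62 [220.6, 152.1] n 417 zt 0.044 mean [ 0.4534 -0.3281] mid [ 0.4521 -0.3286] ext [0.018 0.016] all [ 0.4399 -0.3299]
```

View pics/top0.png

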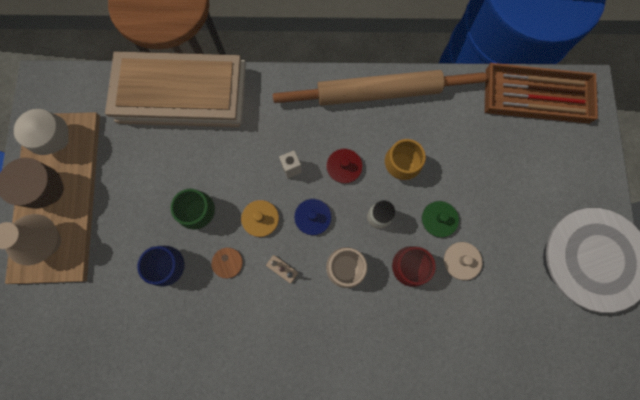

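View pics/scene0.png

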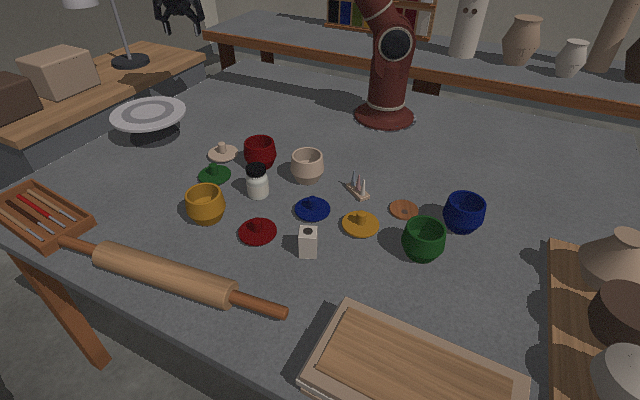

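The top view shows all five lids and five jars where the networks put them: green lid at pixel (441,219), red (345,166), blue (313,217), yellow (260,218), and jars at yellow (405,159), red (414,266), green (192,208), blue (160,265). The network's second, duplicate hits are wrong. The scene view agrees, and clutter sits between the jars. I'll start with the green lid.

Emit:
{"op": "arm_command", "data": {"series": [[0.65, 0.67, 0, 0, 0, 0], [0.65, 0.67, 0, 0, 0, 0], [0.65, 0.67, 0, 0, 0, 0], [0.65, 0.67, 0, 0, 0, 0], [0.65, 0.67, 0, 0, 0, 0], [0.65, 0.67, 0, 0, 0, 0], [0.65, 0.67, 0, 0, 0, 0], [0.65, 0.67, 0, 0, 0, 0], [0, 0, 0, 0, 0, 0], [0, 0, 0, 0, 0, 0]], "hand": 0.6, "squeeze": 40}}

```text
time_s: 2.35
position: [0.5466, -0.2849, 0.2312]
eef_rot: [180.0, 0.1, 21.2]
wrist_force: [-0.6, -0.7, 1.2]
width: 0.0511
gripper_force: 0.0
```

Emit:
{"op": "arm_command", "data": {"series": [[0, 0.03, -0.7, 0, 0, 0], [0, 0, -0.7, 0, 0, 0], [0, 0, -0.7, 0, 0, 0], [0, 0, -0.6, 0, 0, 0], [0, 0, -0.4, 0, 0, 0], [0, 0, -0.3, 0, 0, 0], [0, 0, -0.1, 0, 0, 0], [0, 0, 0, 0, 0, 0]]}}

```text
time_s: 3.35
position: [0.547, -0.2832, 0.0216]
eef_rot: [180.0, -0.0, 21.1]
wrist_force: [-0.6, 0.3, 0.4]
width: 0.0513
gripper_force: 0.0
```

```bash
python3 -c "
from cell import robot
s=robot.sense();print(s['joints'],s['position'],s['wrist_force'])"
```

```text
[ 26.42919675  46.83815422  -1.82084881  98.01437595   2.32813452
  35.15148825 -45.57124839] [ 0.54696886 -0.28324801  0.0216023 ] [-0.57061321  0.32631188  0.36496056]
```

Emit:
{"op": "arm_command", "data": {"series": [[0, 0, 0, 0, 0, 0], [0, 0, 0, 0, 0, 0], [0, 0, 0, 0, 0, 0], [0, 0, 0, 0, 0, 0], [0, 0, 0, 0, 0, 0], [0, 0, 0.1, 0, 0, 0], [0, 0, 0.1, 0, 0, 0], [0, 0, 0, 0, 0, 0]], "hand": 0}}

```text
time_s: 4.35
position: [0.5471, -0.2826, 0.0336]
eef_rot: [180.0, -0.0, 21.2]
wrist_force: [-0.6, 0.6, -2.5]
width: 0.0206
gripper_force: 39.2
```

Emit:
{"op": "arm_command", "data": {"series": [[0, 0, 0.5, 0, 0, 0], [0, 0, 0.5, 0, 0, 0], [0, 0, 0.5, 0, 0, 0], [0, 0.1, 0.5, 0, 0, 0], [0.04, 0.3, 0.1, 0, 0, 0], [0.04, 0.5, 0, 0, 0, 0], [0.04, 0.7, 0, 0, 0, 0], [0.04, 0.7, 0, 0, 0, 0], [0.04, 0.7, 0, 0, 0, 0], [0.04, 0.7, 0, 0, 0, 0]]}}

```text
time_s: 5.6
position: [0.5601, -0.0575, 0.1578]
eef_rot: [-179.9, 0.1, 21.3]
wrist_force: [0.9, -0.4, -1.6]
width: 0.0204
gripper_force: 39.3
```

Emit:
{"op": "arm_command", "data": {"series": [[0, 0.7, 0, 0, 0, 0], [0, 0.7, 0, 0, 0, 0], [0, 0.7, 0, 0, 0, 0], [0, 0.7, 0, 0, 0, 0], [0, 0.7, 0, 0, 0, 0], [0, 0.7, 0, 0, 0, 0], [0, 0.6, 0, 0, 0, 0], [0, 0.5, 0, 0, 0, 0], [0, 0.3, 0, 0, 0, 0], [0, 0, 0, 0, 0, 0]]}}

```text
time_s: 6.85
position: [0.5599, 0.2772, 0.1582]
eef_rot: [-180.0, 0.1, 21.4]
wrist_force: [-0.4, -1.0, -1.4]
width: 0.0204
gripper_force: 39.3
```

Emit:
{"op": "arm_command", "data": {"series": [[0.03, -0.04, -0.3, 0, 0, 0], [0, 0, -0.3, 0, 0, 0], [0, 0, -0.25, 0, 0, 0], [0, 0, -0.15, 0, 0, 0], [0, 0, -0.1, 0, 0, 0], [0, 0, -0.03, 0, 0, 0], [0, 0, -0.03, 0, 0, 0], [0, 0, 0, 0, 0, 0]]}}

```text
time_s: 7.85
position: [0.5633, 0.2731, 0.09]
eef_rot: [-180.0, -0.0, 21.2]
wrist_force: [0.0, -0.4, -0.9]
width: 0.0204
gripper_force: 39.3
```

Emit:
{"op": "arm_command", "data": {"series": [[-0.03, 0.03, 0, 0, 0, 0], [0, 0, -0.02, 0, 0, 0], [0, 0, -0.02, 0, 0, 0], [0, 0, 0, 0, 0, 0]]}}

```text
time_s: 8.35
position: [0.5612, 0.2755, 0.0895]
eef_rot: [-180.0, -0.1, 21.2]
wrist_force: [-3.7, -0.3, 8.9]
width: 0.0207
gripper_force: 40.4
```

Contact was felt at the expected height, so I'll release the lid.

Emit:
{"op": "arm_command", "data": {"series": [[0, 0, 0, 0, 0, 0], [0, 0, 0, 0, 0, 0], [0, 0, 0, 0, 0, 0], [0, 0, 0, 0, 0, 0], [0, 0, 0.3, 0, 0, 0], [0, 0, 0.6, 0, 0, 0], [0, 0, 0.7, 0, 0, 0], [0, 0, 0.2, 0, 0, 0], [0, 0, 0, 0, 0, 0]], "hand": 0.6}}

```text
time_s: 9.48
position: [0.5617, 0.275, 0.1966]
eef_rot: [-180.0, -0.1, 21.2]
wrist_force: [0.5, 0.4, -1.3]
width: 0.0511
gripper_force: 0.0
```

```bash
cat >> h.py <<'E'
def lids(cam,cols):
    im,W=cloud(cam)
    for col in cols:
        for r in nets.trace(cam,f"lid_{col}")[:1]:
            p=W[r["region"]]; p=p[~np.isnan(p[:,0])]
            zt=np.percentile(p[:,2],97); q=p[p[:,2]>zt-.006]
            print(cam,col,round(r["confidence"],2),"zt %.3f"%zt,"knob",((q[:,:2].min(0)+q[:,:2].max(0))/2).round(4),"ext",np.ptp(q[:,:2],axis=0).round(3))
    return im
E
python3 - <<'E'
from h import *
print(robot.sense()["position"])
for c in("top","scene"): im=lids(c,["green","yellow"])
cv2.imwrite("pics/s1.png",im)
E
```

```text
[0.56172048 0.27498441 0.19662305]
top green 0.82 zt 0.112 knob [0.5586 0.2641] ext [0.021 0.041]
top yellow 0.84 zt 0.045 knob [0.546  0.1315] ext [0.02 0.02]
scene green 0.71 zt 0.074 knob [0.5853 0.2743] ext [0.034 0.079]
scene yellow 0.93 zt 0.045 knob [0.5461 0.1303] ext [0.02  0.021]
```

View pics/s1.png

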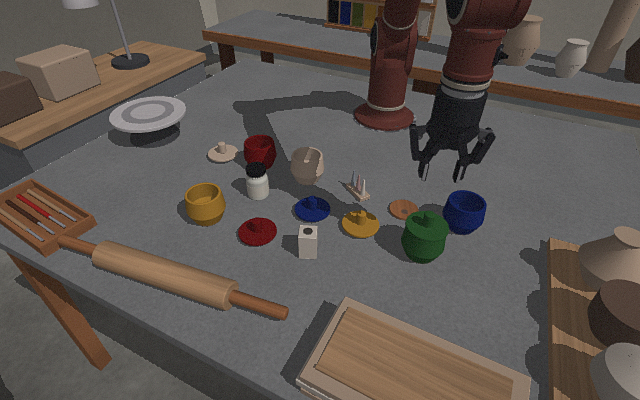

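Green is seated level on its jar at about (425,235), with its knob top at 0.112 m as expected. Yellow lid next.

Emit:
{"op": "arm_command", "data": {"series": [[-0.06, -0.6, 0, 0, 0, 0], [-0.08, -0.7, 0, 0, 0, 0], [-0.06, -0.6, 0, 0, 0, 0], [-0.06, -0.5, 0, 0, 0, 0], [0, 0, -0.6, 0, 0, 0], [0, 0, -0.6, 0, 0, 0], [0, 0, -0.6, 0, 0, 0], [0, 0, -0.3, 0, 0, 0], [0, 0, -0.1, 0, 0, 0], [0, 0, 0, 0, 0, 0]]}}

```text
time_s: 11.02
position: [0.5458, 0.1308, 0.0631]
eef_rot: [-180.0, 0.0, 21.2]
wrist_force: [0.8, 0.8, -0.5]
width: 0.0513
gripper_force: 0.0
```

Emit:
{"op": "arm_command", "data": {"series": [[0, 0, -0.3, 0, 0, 0], [0, 0, -0.25, 0, 0, 0], [0, 0, -0.14, 0, 0, 0], [0, 0, 0, 0, 0, 0]]}}

```text
time_s: 11.52
position: [0.5455, 0.1307, 0.0215]
eef_rot: [-180.0, 0.1, 21.2]
wrist_force: [-0.5, 0.0, 0.5]
width: 0.051
gripper_force: 0.0
```

Emit:
{"op": "arm_command", "data": {"series": [[0, 0, 0, 0, 0, 0], [0, 0, 0, 0, 0, 0], [0, 0, 0, 0, 0, 0], [0, 0, 0, 0, 0, 0], [0, 0, 0, 0, 0, 0], [0, 0, 0.1, 0, 0, 0], [0, 0, 0.1, 0, 0, 0], [0, 0, 0, 0, 0, 0]], "hand": 0}}

```text
time_s: 12.52
position: [0.5459, 0.1307, 0.0342]
eef_rot: [180.0, -0.0, 21.2]
wrist_force: [-0.4, -0.1, -2.5]
width: 0.0207
gripper_force: 39.1
```

Emit:
{"op": "arm_command", "data": {"series": [[0, 0, 0.5, 0, 0, 0], [0, 0, 0.5, 0, 0, 0], [0, 0, 0.5, 0, 0, 0], [0, 0, 0.5, 0, 0, 0], [0.1, -0.3, 0.1, 0, 0, 0], [0.2, -0.5, 0, 0, 0, 0], [0.25, -0.6, 0, 0, 0, 0], [0.25, -0.6, 0, 0, 0, 0], [0.25, -0.6, 0, 0, 0, 0], [0.25, -0.6, 0, 0, 0, 0]]}}

```text
time_s: 13.78
position: [0.623, -0.0646, 0.158]
eef_rot: [-180.0, 0.2, 21.1]
wrist_force: [0.2, 0.4, -2.0]
width: 0.0207
gripper_force: 39.3
```

Emit:
{"op": "arm_command", "data": {"series": [[0.25, -0.6, 0, 0, 0, 0], [0.25, -0.6, 0, 0, 0, 0], [0.2, -0.6, 0, 0, 0, 0], [0.18, -0.5, 0, 0, 0, 0], [0, 0, 0, 0, 0, 0], [0, 0, 0, 0, 0, 0]]}}

```text
time_s: 14.52
position: [0.6754, -0.1993, 0.1581]
eef_rot: [-179.9, 0.1, 21.2]
wrist_force: [-0.5, 0.3, -1.3]
width: 0.0204
gripper_force: 39.3
```

Emit:
{"op": "arm_command", "data": {"series": [[0.02, 0, -0.3, 0, 0, 0], [0, 0, -0.3, 0, 0, 0], [0, 0, -0.25, 0, 0, 0], [0, 0, -0.15, 0, 0, 0], [0, 0, -0.08, 0, 0, 0], [0, 0, -0.03, 0, 0, 0], [0, 0, 0, 0, 0, 0], [0, 0, 0, 0, 0, 0]]}}

```text
time_s: 15.52
position: [0.6781, -0.1994, 0.0939]
eef_rot: [180.0, -0.1, 21.2]
wrist_force: [0.0, -1.2, -0.7]
width: 0.0202
gripper_force: 39.3
```

Emit:
{"op": "arm_command", "data": {"series": [[-0.01, 0, -0.03, 0, 0, 0], [0, 0, -0.03, 0, 0, 0], [0, 0, -0.02, 0, 0, 0], [0, 0, -0.02, 0, 0, 0], [0, 0, 0, 0, 0, 0]]}}

```text
time_s: 16.15
position: [0.6772, -0.1993, 0.0896]
eef_rot: [180.0, -0.0, 21.2]
wrist_force: [-3.9, 2.0, 8.5]
width: 0.0204
gripper_force: 40.2
```

Emit:
{"op": "arm_command", "data": {"series": [[0, 0, 0, 0, 0, 0], [0, 0, 0, 0, 0, 0], [0, 0, 0, 0, 0, 0], [0, 0, 0, 0, 0, 0], [0, 0, 0.3, 0, 0, 0], [0, 0, 0.6, 0, 0, 0], [0, 0, 0.7, 0, 0, 0], [0, 0, 0.2, 0, 0, 0], [0, 0, 0, 0, 0, 0]], "hand": 0.6}}

```text
time_s: 17.27
position: [0.6776, -0.1993, 0.1969]
eef_rot: [179.9, -0.1, 21.2]
wrist_force: [-0.3, -0.5, -0.0]
width: 0.0514
gripper_force: 0.0
```

Emit:
{"op": "arm_command", "data": {"series": [[-0.02, 0.6, 0, 0, 0, 0], [-0.02, 0.6, 0, 0, 0, 0], [-0.02, 0.6, 0, 0, 0, 0], [-0.01, 0.46, 0, 0, 0, 0], [0, 0, -0.6, 0, 0, 0], [0, 0, -0.6, 0, 0, 0], [0, 0, -0.6, 0, 0, 0], [0, 0, -0.3, 0, 0, 0], [0, 0, -0.1, 0, 0, 0], [0, 0, 0, 0, 0, 0]]}}

```text
time_s: 18.52
position: [0.6733, -0.0637, 0.0637]
eef_rot: [180.0, -0.0, 21.2]
wrist_force: [-0.3, 0.3, 0.8]
width: 0.0511
gripper_force: 0.0
```

```bash
python3 - <<'E'
from h import *
print(robot.sense()["position"])
for c in("top","scene"): im=lids(c,["yellow","red"])
cv2.imwrite("pics/s2.png",im)
E
```

```text
[ 0.6733463  -0.06369857  0.06366141]
top yellow 0.73 zt 0.113 knob [ 0.5948 -0.1464] ext [0.182 0.121]
top red 0.39 zt 0.045 knob [0.5048 0.0092] ext [0.108 0.025]
scene yellow 0.73 zt 0.111 knob [ 0.6778 -0.1972] ext [0.02 0.02]
scene red 0.63 zt 0.045 knob [ 0.673  -0.0652] ext [0.021 0.022]
```

View pics/s2.png

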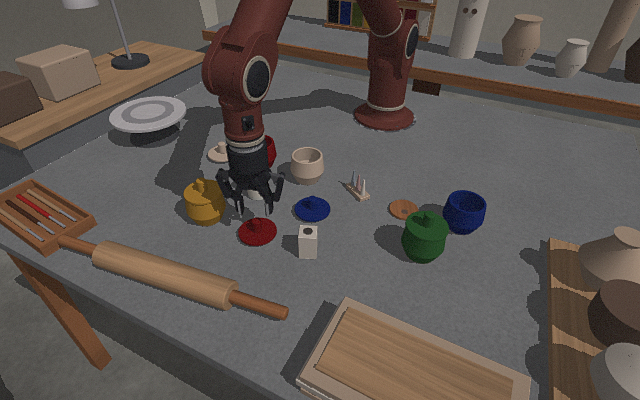

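Yellow is seated at about (203,200), with its knob top at 0.111 m. The gripper stands over the red lid at (257,230).

Emit:
{"op": "arm_command", "data": {"series": [[0, 0, -0.3, 0, 0, 0], [0, 0, -0.25, 0, 0, 0], [0, 0, -0.14, 0, 0, 0], [0, 0, 0, 0, 0, 0]]}}

```text
time_s: 19.32
position: [0.672, -0.0636, 0.0203]
eef_rot: [-179.9, 0.1, 21.2]
wrist_force: [0.1, 0.1, 1.1]
width: 0.0513
gripper_force: 0.0
```

Emit:
{"op": "arm_command", "data": {"series": [[0, 0, 0, 0, 0, 0], [0, 0, 0, 0, 0, 0], [0, 0, 0, 0, 0, 0], [0, 0, 0, 0, 0, 0], [0, 0, 0, 0, 0, 0], [0, 0, 0.1, 0, 0, 0], [0, 0, 0.1, 0, 0, 0], [0, 0, 0, 0, 0, 0]], "hand": 0}}

```text
time_s: 20.32
position: [0.6732, -0.0637, 0.0344]
eef_rot: [180.0, -0.0, 21.2]
wrist_force: [1.3, 0.8, -1.2]
width: 0.0205
gripper_force: 39.4
```

Emit:
{"op": "arm_command", "data": {"series": [[0, 0, 0.5, 0, 0, 0], [0, 0, 0.5, 0, 0, 0], [0, 0, 0.5, 0, 0, 0], [0, 0, 0.5, 0, 0, 0], [-0.3, -0.2, 0.1, 0, 0, 0], [-0.4, -0.25, 0, 0, 0, 0], [-0.5, -0.3, 0, 0, 0, 0], [-0.5, -0.3, 0, 0, 0, 0], [-0.5, -0.3, 0, 0, 0, 0], [-0.5, -0.3, 0, 0, 0, 0]]}}

```text
time_s: 21.58
position: [0.5097, -0.1632, 0.1598]
eef_rot: [-180.0, 0.0, 21.2]
wrist_force: [0.6, 0.2, -1.2]
width: 0.0205
gripper_force: 39.3
```

Emit:
{"op": "arm_command", "data": {"series": [[-0.5, -0.3, 0, 0, 0, 0], [-0.5, -0.3, 0, 0, 0, 0], [-0.26, -0.15, 0, 0, 0, 0], [0, 0, 0, 0, 0, 0], [0, 0, 0, 0, 0, 0]]}}

```text
time_s: 22.2
position: [0.437, -0.2067, 0.16]
eef_rot: [180.0, -0.1, 21.3]
wrist_force: [-0.0, 0.0, -1.4]
width: 0.0205
gripper_force: 39.3
```

Emit:
{"op": "arm_command", "data": {"series": [[-0.02, -0.02, -0.3, 0, 0, 0], [0, 0, -0.3, 0, 0, 0], [0, 0, -0.25, 0, 0, 0], [0, 0, -0.15, 0, 0, 0], [0, 0, -0.07, 0, 0, 0], [0, 0, -0.03, 0, 0, 0], [0, 0, 0, 0, 0, 0], [0, 0, 0, 0, 0, 0]]}}

```text
time_s: 23.2
position: [0.4344, -0.209, 0.0943]
eef_rot: [180.0, -0.0, 21.2]
wrist_force: [-0.5, -0.6, -0.5]
width: 0.0205
gripper_force: 39.3
```

Emit:
{"op": "arm_command", "data": {"series": [[0.02, 0.02, -0.03, 0, 0, 0], [0, 0, -0.03, 0, 0, 0], [0, 0, -0.02, 0, 0, 0], [0, 0, -0.02, 0, 0, 0], [0, 0, 0, 0, 0, 0]]}}

```text
time_s: 23.82
position: [0.4354, -0.2076, 0.0894]
eef_rot: [180.0, -0.0, 21.2]
wrist_force: [-3.0, 1.7, 11.8]
width: 0.0208
gripper_force: 40.6
```

Emit:
{"op": "arm_command", "data": {"series": [[0, 0, 0, 0, 0, 0], [0, 0, 0, 0, 0, 0], [0, 0, 0, 0, 0, 0], [0, 0, 0, 0, 0, 0], [0, 0, 0.3, 0, 0, 0], [0, 0, 0.6, 0, 0, 0], [0, 0, 0.7, 0, 0, 0], [0, 0, 0.2, 0, 0, 0], [0, 0, 0, 0, 0, 0]], "hand": 0.6}}

```text
time_s: 24.95
position: [0.4354, -0.2077, 0.1961]
eef_rot: [180.0, -0.0, 21.2]
wrist_force: [0.2, 0.3, 0.1]
width: 0.0511
gripper_force: 0.0
```

Emit:
{"op": "arm_command", "data": {"series": [[0.25, 0.5, 0, 0, 0, 0], [0.3, 0.55, 0, 0, 0, 0], [0.3, 0.55, 0, 0, 0, 0], [0.3, 0.55, 0, 0, 0, 0], [0.3, 0.55, 0, 0, 0, 0], [0.25, 0.5, 0, 0, 0, 0], [0.21, 0.44, 0, 0, 0, 0], [0, 0, 0, 0, 0, 0]]}}

```text
time_s: 25.95
position: [0.5495, 0.014, 0.1937]
eef_rot: [-179.8, 0.2, 21.5]
wrist_force: [-0.8, -0.5, 0.7]
width: 0.0516
gripper_force: 0.0
```

```bash
python3 - <<'E'
from h import *
print(robot.sense()["position"])
for c in("top","scene"): im=lids(c,["red","blue"])
cv2.imwrite("pics/s3.png",im)
E
```

```text
[0.54945586 0.01401636 0.19367549]
top red 0.56 zt 0.113 knob [ 0.4348 -0.2064] ext [0.02  0.021]
scene red 0.61 zt 0.111 knob [ 0.4373 -0.2053] ext [0.017 0.019]
scene blue 0.92 zt 0.044 knob [0.5505 0.0091] ext [0.02  0.021]
```

View pics/s3.png

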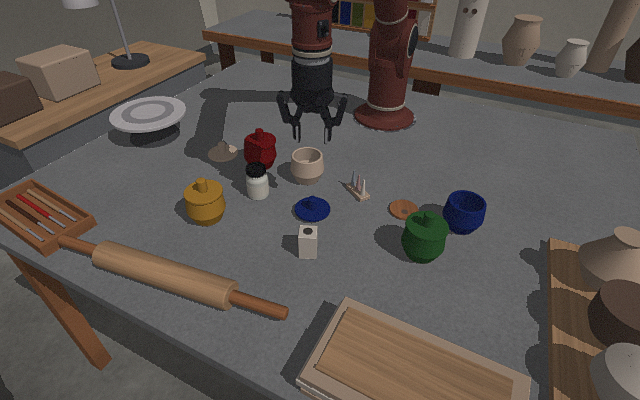

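Red is seated at about (260,148), with its knob top at 0.111–0.113 m. Now the blue lid at (312,208).

Emit:
{"op": "arm_command", "data": {"series": [[0, -0.02, -0.6, 0, 0, 0], [0, 0, -0.6, 0, 0, 0], [0, 0, -0.6, 0, 0, 0], [0, 0, -0.3, 0, 0, 0], [0, 0, -0.1, 0, 0, 0], [0, 0, 0, 0, 0, 0], [0, 0, 0, 0, 0, 0]]}}

```text
time_s: 27.12
position: [0.5507, 0.0094, 0.0649]
eef_rot: [180.0, -0.1, 21.2]
wrist_force: [-0.5, 0.8, -0.3]
width: 0.0512
gripper_force: 0.0
```

Emit:
{"op": "arm_command", "data": {"series": [[0, 0.01, -0.3, 0, 0, 0], [0, 0, -0.25, 0, 0, 0], [0, 0, -0.15, 0, 0, 0], [0, 0, 0, 0, 0, 0], [0, 0, 0, 0, 0, 0]]}}

```text
time_s: 27.75
position: [0.5503, 0.0102, 0.0222]
eef_rot: [180.0, -0.0, 21.2]
wrist_force: [0.5, 0.3, -0.4]
width: 0.051
gripper_force: 0.0
```

Emit:
{"op": "arm_command", "data": {"series": [[0, 0, 0, 0, 0, 0], [0, 0, 0, 0, 0, 0], [0, 0, 0, 0, 0, 0], [0, 0, 0, 0, 0, 0], [0, 0, 0, 0, 0, 0], [0, 0, 0.1, 0, 0, 0], [0, 0, 0.1, 0, 0, 0], [0, 0, 0, 0, 0, 0]], "hand": 0}}

```text
time_s: 28.75
position: [0.5502, 0.0102, 0.0343]
eef_rot: [180.0, -0.0, 21.2]
wrist_force: [-0.4, 0.7, -0.5]
width: 0.0204
gripper_force: 39.2
```

Emit:
{"op": "arm_command", "data": {"series": [[0, 0, 0.5, 0, 0, 0], [0, 0, 0.5, 0, 0, 0], [0, 0, 0.5, 0, 0, 0], [0, 0, 0.5, 0, 0, 0], [-0.1, 0.3, 0.1, 0, 0, 0], [-0.2, 0.5, 0, 0, 0, 0], [-0.2, 0.6, 0, 0, 0, 0], [-0.2, 0.6, 0, 0, 0, 0], [-0.2, 0.6, 0, 0, 0, 0], [-0.2, 0.6, 0, 0, 0, 0]]}}

```text
time_s: 30.0
position: [0.4815, 0.2044, 0.1584]
eef_rot: [-180.0, 0.2, 21.3]
wrist_force: [-0.1, 0.3, -1.4]
width: 0.0206
gripper_force: 39.3
```

Emit:
{"op": "arm_command", "data": {"series": [[-0.2, 0.6, 0, 0, 0, 0], [-0.2, 0.6, 0, 0, 0, 0], [-0.2, 0.6, 0, 0, 0, 0], [-0.2, 0.4, 0, 0, 0, 0], [0, 0, 0, 0, 0, 0], [0, 0, 0, 0, 0, 0]]}}

```text
time_s: 30.75
position: [0.4353, 0.3332, 0.1589]
eef_rot: [179.9, 0.1, 21.2]
wrist_force: [0.2, -0.0, -0.6]
width: 0.0209
gripper_force: 39.3
```

Emit:
{"op": "arm_command", "data": {"series": [[0.01, 0.01, -0.3, 0, 0, 0], [0, 0, -0.3, 0, 0, 0], [0, 0, -0.25, 0, 0, 0], [0, 0, -0.15, 0, 0, 0], [0, 0, -0.05, 0, 0, 0], [0, 0, -0.03, 0, 0, 0], [0, 0, 0, 0, 0, 0], [0, 0, 0, 0, 0, 0]]}}

```text
time_s: 31.75
position: [0.4367, 0.335, 0.0955]
eef_rot: [-180.0, -0.1, 21.2]
wrist_force: [0.0, 0.4, -1.4]
width: 0.0204
gripper_force: 39.3
```

Emit:
{"op": "arm_command", "data": {"series": [[0, -0.02, -0.03, 0, 0, 0], [0, 0, -0.03, 0, 0, 0], [0, 0, -0.02, 0, 0, 0], [0, 0, -0.02, 0, 0, 0], [0, 0, -0.01, 0, 0, 0], [0, 0, 0, 0, 0, 0]]}}

```text
time_s: 32.5
position: [0.4365, 0.3336, 0.0894]
eef_rot: [-180.0, -0.0, 21.2]
wrist_force: [-1.8, -1.0, 4.4]
width: 0.0205
gripper_force: 39.9
```

Emit:
{"op": "arm_command", "data": {"series": [[0, 0, 0, 0, 0, 0], [0, 0, 0, 0, 0, 0], [0, 0, 0, 0, 0, 0], [0, 0, 0, 0, 0, 0], [0, 0, 0.3, 0, 0, 0], [0, 0, 0.6, 0, 0, 0], [0, 0, 0.7, 0, 0, 0], [0, 0, 0.7, 0, 0, 0], [0, 0, 0, 0, 0, 0]], "hand": 0.6}}

```text
time_s: 33.62
position: [0.4383, 0.3351, 0.2301]
eef_rot: [-179.8, -0.5, 21.2]
wrist_force: [0.7, 0.6, -0.8]
width: 0.0513
gripper_force: 0.0
```

Emit:
{"op": "arm_command", "data": {"series": [[0, -0.5, 0, 0, 0, 0], [0, -0.7, 0, 0, 0, 0], [0, -0.7, 0, 0, 0, 0], [0, -0.7, 0, 0, 0, 0], [0, -0.7, 0, 0, 0, 0], [0, -0.5, 0, 0, 0, 0], [0, 0, 0, 0, 0, 0], [0, 0, 0, 0, 0, 0]]}}

```text
time_s: 34.62
position: [0.4362, 0.1065, 0.226]
eef_rot: [-179.9, 0.0, 21.3]
wrist_force: [-0.1, 0.9, 0.3]
width: 0.0512
gripper_force: 0.0
```

```bash
python3 - <<'E'
from h import *
for c,cols in(("top",["yellow","red","green","blue","plain"]),("scene",["yellow","red","green","blue","plain"])):
    im=lids(c,cols); cv2.imwrite(f"pics/f_{c}.png",im)
    im,W=cloud(c)
    for n,x,y in(("Y",.677,-.1995),("R",.4358,-.208),("G",.5615,.275),("B",.436,.3335)):
        near=np.hypot(W[...,0]-x,W[...,1]-y)<.06; p=W[near]
        k=p[(p[:,2]>.105)&(p[:,2]<.12)]; d=p[(p[:,2]>.077)&(p[:,2]<.087)]
        print(c,n,"knob",len(k),((k.min(0)+k.max(0))/2).round(4)if len(k) else'',"disc",len(d),((d.min(0)+d.max(0))/2).round(4)if len(d) else'',"z",np.percentile(d[:,2],[5,50,95]).round(4) if len(d) else'')
E
```

```text
top yellow 0.63 zt 0.112 knob [ 0.6758 -0.197 ] ext [0.02  0.019]
top red 0.7 zt 0.112 knob [ 0.4348 -0.2061] ext [0.02  0.021]
top green 0.81 zt 0.113 knob [0.5208 0.193 ] ext [0.096 0.184]
top blue 0.31 zt 0.112 knob [ 0.6758 -0.197 ] ext [0.02  0.019]
top plain 0.61 zt 0.046 knob [ 0.4498 -0.3289] ext [0.02 0.02]
top Y knob 84 [ 0.6769 -0.197   0.1105] disc 1018 [ 0.6764 -0.1978  0.0817] z [0.0797 0.0822 0.0846]
top R knob 98 [ 0.4348 -0.2059  0.1107] disc 1215 [ 0.4344 -0.2056  0.082 ] z [0.0798 0.0821 0.0844]
top G knob 42 [0.5634 0.2755 0.1118] disc 409 [0.5794 0.2794 0.0827] z [0.0802 0.0826 0.085 ]
top B knob 0  disc 0  z 
scene yellow 0.77 zt 0.112 knob [ 0.6771 -0.1994] ext [0.021 0.022]
scene red 0.94 zt 0.112 knob [ 0.4358 -0.2076] ext [0.019 0.019]
scene green 0.62 zt 0.111 knob [0.5599 0.2738] ext [0.02 0.02]
scene blue 0.64 zt 0.111 knob [0.4364 0.3324] ext [0.021 0.021]
scene Y knob 66 [ 0.6761 -0.1993  0.1098] disc 662 [ 0.6767 -0.1992  0.0818] z [0.0793 0.0821 0.0838]
scene R knob 41 [ 0.4353 -0.2076  0.11  ] disc 394 [ 0.4345 -0.2078  0.0818] z [0.0793 0.0821 0.0838]
scene G knob 83 [0.5588 0.2739 0.1094] disc 882 [0.5589 0.274  0.0816] z [0.0791 0.0814 0.083 ]
scene B knob 68 [0.4354 0.3324 0.1093] disc 701 [0.4374 0.333  0.082 ] z [0.0789 0.0813 0.083 ]
```

View pics/f_scene.png

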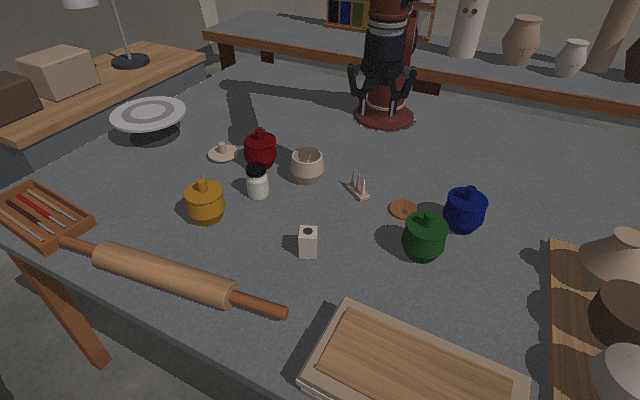

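View pics/f_top.png

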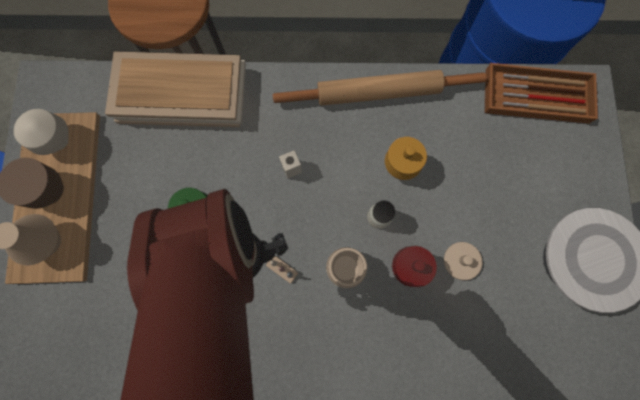

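The scene view shows all four lids level on their jars: yellow (204,200), red (260,148), green (425,236) and blue (465,209). Their disc tops are at about 0.082 m, within 3 mm of the jar axes. The top view shows the pale jar and lid where they started; the arm hides the blue jar in that view. The gripper touches nothing, so I'm handing in.

```bash
python3 -c "
from cell import robot
print(robot.hand_in())"
```

```text
the job is handed in; nothing more can be done
None
```

All four glazed lids are seated on the jars of their own colour and the job is handed in; the last camera check showed them level and centred within about 3 mm, with the pale jar and lid left where they were, but the hand-in returned no verdict.

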